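Count along the sorter rail and push the roller pack into the third free bay

TASK

On the packing bench, run a fingertip along the top of the wire sorter's front rail from the robot's left-hand end, counting the free bays (those with no pack in them), and stop at the third free one without running on past it. Then push the loose roller pack along the bench with the fingers into that third free bay until it is fully home against the back wires, and take the hand away. Only push the pack, never pick it up, keep the first two free bays empty for the orders ahead, and leave the stored packs and the other things on the bench where they are.

Things in the scene. Friction and masses are not known exactly. Their poses are not given: they have to be found in the camera images.
- sorter: Rigid bench sorter of 6 mm steel wire, screwed down: six wire dividers make five bays, open towards the robot, floored by the bench (some bays show a 1 mm grey mat). Origin: on the bench, middle of the mouth; x into the bays, y along the row to the robot's left. Bay centres at y = +160 (bay 1, leftmost), +80, 0, -80, -160 mm, each 74 mm clear. A flat rail crosses the dividers near the mouth.
- back_stop (a point): Middle of the back wires' front face, 95 mm past the sorter's mouth (sorter x = 95 mm, y = 0) and 20 mm up; axes as the sorter's. Two level wires, 12 and 28 mm up, stop a pack at the back of every bay. The dividers begin at x = 1 mm, are 44 mm high as far as x = 64 mm, then climb to 95 mm at x = 102 mm.
- rail_1: Stretch of the sorter's front rail above bay 1 (the leftmost, seen from the robot), 44 mm long along y. Origin: centre of its top face, 27 mm behind the mouth, 50 mm above the bench; axes as the sorter's. The rigid aluminium rail is 26 mm wide, 424 mm long, flat and level all along; its underside is 44 mm up, so packs pass beneath.
- rail_2: Stretch of the sorter's front rail above bay 2 (second from the left, seen from the robot), 44 mm long along y. Origin: centre of its top face, 27 mm behind the mouth, 50 mm above the bench; axes as the sorter's. The rigid aluminium rail is 26 mm wide, 424 mm long, flat and level all along; its underside is 44 mm up, so packs pass beneath.
- rail_3: Stretch of the sorter's front rail above bay 3 (the middle one, seen from the robot), 44 mm long along y. Origin: centre of its top face, 27 mm behind the mouth, 50 mm above the bench; axes as the sorter's. The rigid aluminium rail is 26 mm wide, 424 mm long, flat and level all along; its underside is 44 mm up, so packs pass beneath.
- rail_4: Stretch of the sorter's front rail above bay 4 (fourth from the left, seen from the robot), 44 mm long along y. Origin: centre of its top face, 27 mm behind the mouth, 50 mm above the bench; axes as the sorter's. The rigid aluminium rail is 26 mm wide, 424 mm long, flat and level all along; its underside is 44 mm up, so packs pass beneath.
- rail_5: Stretch of the sorter's front rail above bay 5 (the rightmost, seen from the robot), 44 mm long along y. Origin: centre of its top face, 27 mm behind the mouth, 50 mm above the bench; axes as the sorter's. The rigid aluminium rail is 26 mm wide, 424 mm long, flat and level all along; its underside is 44 mm up, so packs pass beneath.
- pack: The pack to push: white tray with six purple hair rollers standing in it, 88 mm long (x), 60 mm wide (y), tray walls 24 mm high, 34 mm over the rollers, 0.13 to 0.25 kg, loose on the bench between robot and sorter, its x axis roughly along the bays. Origin: centre of its underside. Fully home, its centre lies 51 mm past the sorter's mouth and its near end 7 mm inside the mouth.
- stored_a: A like pack (88 x 60 x 34 mm) already stored, loose, fully home in one of the five bays. That bay is not free. Origin: centre of its underside.
- stored_b: A second like pack (88 x 60 x 34 mm) stored in another bay, which is not free either. Origin: centre of its underside.
- tape: Bystander: roll of packing tape standing on its flat side, 92 mm across, 48 mm high. Origin: centre of its underside.
- label_roll: Bystander: roll of white labels on its flat side, 84 mm across, 55 mm high. Origin: centre of its underside.
- brush: Bystander: dusting brush lying on the bench. Origin: middle of its underside.
- spray: Bystander: white bottle, 60 mm across, 150 mm high, upright. Origin: centre of its underside.
- cutter: Bystander: shut safety cutter, 150 mm long (its x) x 24 x 15 mm, lying left of the pack. Origin: centre of its underside.
- scanner: Bystander: cream hand scanner lying on its side, head 105 x 66 x 46 mm with a grip sticking out some 110 mm. Origin: under the head's centre.
Mind the look-alikes: they are no part of the job. Leave any yellow look-alike of the pack alone.

How it is judged:
On the way, in this order (a step that is already met when the one before it is completed fails the run):
1. a fingertip touches the rail above the first free bay from the robot's left (((y of each of stored_a, stored_b in the frame of sorter below 0.12 m and contact force between the fingers and rail_1 above 0.3 N) or (y of stored_a in the frame of sorter above 0.12 m and y of stored_b in the frame of sorter below 0.04 m and contact force between the fingers and rail_2 above 0.3 N) or (y of stored_a in the frame of sorter below 0.04 m and y of stored_b in the frame of sorter above 0.12 m and contact force between the fingers and rail_2 above 0.3 N) or (y of each of stored_a, stored_b in the frame of sorter above 0.04 m and contact force between the fingers and rail_3 above 0.3 N))), for 0.05 s.
2. a fingertip touches the rail above the second free bay from the robot's left (((y of each of stored_a, stored_b in the frame of sorter below 0.04 m and contact force between the fingers and rail_2 above 0.3 N) or (y of stored_a in the frame of sorter above 0.04 m and y of stored_b in the frame of sorter below -0.04 m and contact force between the fingers and rail_3 above 0.3 N) or (y of stored_a in the frame of sorter below -0.04 m and y of stored_b in the frame of sorter above 0.04 m and contact force between the fingers and rail_3 above 0.3 N) or (y of each of stored_a, stored_b in the frame of sorter above -0.04 m and contact force between the fingers and rail_4 above 0.3 N))), for 0.05 s.
3. a fingertip touches the rail above the third free bay from the robot's left (((y of each of stored_a, stored_b in the frame of sorter below -0.04 m and contact force between the fingers and rail_3 above 0.3 N) or (y of stored_a in the frame of sorter above -0.04 m and y of stored_b in the frame of sorter below -0.12 m and contact force between the fingers and rail_4 above 0.3 N) or (y of stored_a in the frame of sorter below -0.12 m and y of stored_b in the frame of sorter above -0.04 m and contact force between the fingers and rail_4 above 0.3 N) or (y of each of stored_a, stored_b in the frame of sorter above -0.12 m and contact force between the fingers and rail_5 above 0.3 N))), for 0.05 s.
4. the pack is fully home in the third free bay (x of pack in the frame of sorter between 0.042 and 0.06 m and height (world z) of pack between -0.006 and 0.006 m and angle between pack's own z axis and vertical below 0.1 rad and angle between the x axis of pack and the x axis of sorter, either way round below 0.17 rad and ((y of each of stored_a, stored_b in the frame of sorter below -0.04 m and y of pack in the frame of sorter between -0.012 and 0.012 m) or (y of stored_a in the frame of sorter above -0.04 m and y of stored_b in the frame of sorter below -0.12 m and y of pack in the frame of sorter between -0.092 and -0.068 m) or (y of stored_a in the frame of sorter below -0.12 m and y of stored_b in the frame of sorter above -0.04 m and y of pack in the frame of sorter between -0.092 and -0.068 m) or (y of each of stored_a, stored_b in the frame of sorter above -0.12 m and y of pack in the frame of sorter between -0.172 and -0.148 m))), for 0.2 s.
At the end, for the whole second after the job is handed in: The pack lies flat in the third free bay from the robot's left (centre within 12 mm of the bay's middle, in line within 0.17 rad), home to within 9 mm of the back wires, at rest; both stored packs still lie home in their bays (all of step 4 and linear speed of pack below 0.01 m/s and x of stored_a in the frame of sorter between 0.042 and 0.06 m and height (world z) of stored_a between -0.006 and 0.006 m and angle between each of stored_a, stored_b's own z axis and vertical below 0.1 rad and x of stored_b in the frame of sorter between 0.042 and 0.06 m and height (world z) of stored_b between -0.006 and 0.006 m); the robot touches nothing.
It fails at once if the pack is lifted or tipped (height (world z) of pack above 0.015 m or angle between pack's own z axis and vertical above 0.35 rad).
It fails at once if a fingertip runs on along the rail over a bay past the third free one ((y of each of stored_a, stored_b in the frame of sorter below -0.04 m and contact force between the fingers and rail_4 above 0.3 N) or (y of each of stored_a, stored_b in the frame of sorter below -0.04 m and contact force between the fingers and rail_5 above 0.3 N) or (y of stored_a in the frame of sorter above -0.04 m and y of stored_b in the frame of sorter below -0.12 m and contact force between the fingers and rail_5 above 0.3 N) or (y of stored_a in the frame of sorter below -0.12 m and y of stored_b in the frame of sorter above -0.04 m and contact force between the fingers and rail_5 above 0.3 N)).
It fails at once if a stored pack is moved more than 12 mm (distance of any of stored_a, stored_b from where it was at the start of the episode above 0.012 m).
It fails at once if another thing on the bench is moved more than 30 mm (distance of any of tape, label_roll, brush, spray, cutter, scanner from where it was at the start of the episode above 0.03 m).
It also fails if it takes over 67 s, if anything falls off the work surface, if the arm or the gripper's body presses on something with over 40 N, if the wrist force passes 120 N, or if a joint passes its speed limit or range.

ROBOT

A 7-joint arm with a two-finger parallel gripper is mounted at the origin on the work surface. World frame = base frame: x ahead of the robot, y to its left, z up, the work surface at z = 0. Lengths are in m, angles in rad, forces in N, time in s.
With the tool pointing down it reaches from about 0.425 to 0.925 m from the base axis. Payload 6.8 kg.
Tool frame: the origin (TCP) lies on the front face of the gripper's body, between the roots of the fingers; the fingertips stand 73 mm ahead of it and the grasp point (between the pads) lies 54 mm ahead of it (env.nose_length is the distance from the TCP to the fingertips, in m); z points along the fingers, y is the line along which they close (so a half turn about z gives the same grasp; the last joint's range is limited). The gripper opens to 85 mm and grips with 20 to 120 N. Pads are 22 mm wide; open, the fingers measure 114 mm over their backs; the gripper's body (76 mm by 85 mm) begins 54 mm behind the grasp point. The pads swing forward as they close: fully open they stand 13 mm farther back than shut.
Start: joints at [-1.434, 0.477, 0.022, 1.555, -0.011, 1.109, -0.083], TCP at [0.164, 0.655, 0.304] pointing down, gripper open.
Joint ranges: [-2.96, 2.96], [-0.34, 2.1], [-1.41, 1.46], [0.24, 2.44], [-1.37, 4.51], [0.17, 1.92], [-2.96, 2.96]. Speed limits (rad/s): [2.39, 2.39, 3.14, 3.14, 3.14, 3.14, 3.14].

INTERFACE

Orientations are given as a unit quaternion [w, x, y, z].
In Python, from cell import env, kin, camera, calibration, job gives the robot as it stands. The module is installed in compiled form; this text tells all that it offers. Calls block until the motion is done:
- env.reach(position, orientation): joint-space move of the TCP to a pose.
- env.movel(position, velocity=0.15, rot=None, stop_force=None): straight line of the TCP; rot=None keeps the orientation; velocity is the mean speed in m/s. With stop_force (N) it stops when the force on the tool has changed by that much, and returns True; else False.
- env.goto_joints(angles): joint-space move.
- env.grip(opening, f_grip=None): finger opening in m; f_grip is the grip in N (None keeps the last); returns when the fingers have stopped.
- env.dwell(seconds).
- kin.inverse_kinematics(position, orientation): joint angles nearest the present ones, or None.
- env.get_state(): the state.
- camera(name): name is "scene" or "top"; returns (picture, depth): 400x640x3 uint8, blue, green, red; 400x640 float32, m along the optical axis (not along the pixel's ray), 0 where there is no reading.
- calibration(name): a dict with "fx", "fy", "cx", "cy" (pixels), "rvec" (rotation vector, rad) and "tvec" (3), from world to camera coordinates, as OpenCV has them. Camera axes: x right, y down, z forward; pixel columns grow to the right and rows downward; lengths in m; the calibration is good to about 2 mm. A picture is of the moment at which its call begins. calibration takes no time and is no camera call.
A pose or a line that the arm cannot do raises env.PlanningError and nothing moves.
- job.job_done(): hands the job in; it is judged then, once.
The state is a dict: "time": time; "qpos": joint angles; "joint_velocities": joint speeds; "joint_torque": joint torques, N m; "tcp_pos": TCP position; "orientation": TCP orientation; "force": force on the tool from outside, world axes, zero at the start; "torque": the same for the moment, N m; "opening": finger opening in m; "gripper_force": force on a finger pad.
Only numpy, scipy, OpenCV 4.12 (cv2) and the standard library are available. Lean on these libraries where they do the work, as an engineer would, in place of code of your own. Each camera call takes 0.05 s, during which the arm holds its last target. There are 200 camera calls.

## Working session

There is one attempt and no reset: what is moved stays moved. The work goes in short steps, each a Python script; the robot and the scene stay as the last script left them, time stands still between calls to the robot, and variables do not carry over. Pictures are saved under pics/ and viewed, at most 10 in all, crops included, and the job is handed in when it is done.

```bash
mkdir -p pics
cat > h.py <<'E'
import numpy as np, cv2
from cell import env, kin, camera, calibration, job
def cam(n):
    c=calibration(n); K=np.array([[c["fx"],0,c["cx"]],[0,c["fy"],c["cy"]],[0,0,1]])
    R=cv2.Rodrigues(np.array(c["rvec"],float))[0]; return K,R,np.array(c["tvec"],float).ravel()
def ray(n,uv,z):
    K,R,t=cam(n); o=-R.T@t
    uv=np.atleast_2d(uv).astype(float)
    d=(R.T@np.linalg.inv(K)@np.c_[uv,np.ones(len(uv))].T).T
    return o+d*((z-o[2])/d[:,2])[:,None]
def cloud(n,depth):
    K,R,t=cam(n); v,u=np.mgrid[:400,:640]
    p=np.stack([(u-K[0,2])/K[0,0]*depth,(v-K[1,2])/K[1,1]*depth,depth],-1)
    return (p-t)@R
E
python3 - <<'E'
from h import *
for n in("scene","top"):
    p,d=camera(n); cv2.imwrite(f"pics/{n}0.png",p); np.save(f"{n}0.npy",d)
    K,R,t=cam(n); print(n,K[0,0],-R.T@t,R[2])
print(env.get_state(), env.nose_length)
E
```

```text
scene 364.2808160000433 [ 1.31101075 -0.32228423  0.69348975] [-0.74093773  0.35305664 -0.57128127]
top 413.93944731046446 [0.28623337 0.03147962 1.37127819] [ 0.19633034  0.00880956 -0.98049823]
{'time': 0.1, 'qpos': array([-1.43410603,  0.47770135,  0.02235311,  1.55634928, -0.01149926,
        1.10929383, -0.08310722]), 'joint_velocities': array([-0.00123512, -0.00200498, -0.00031399, -0.0015745 , -0.0008653 ,
       -0.00036128, -0.00114978]), 'joint_torque': array([ 3.89458146e-03, -5.97766399e+01,  1.61291711e+00, -2.81956422e+01,
        1.27098648e-02,  5.05138232e-03,  2.71694330e-05]), 'tcp_pos': array([0.1634965 , 0.65447455, 0.30303523]), 'orientation': array([-3.78562768e-05,  1.22087822e-01,  9.92518970e-01, -8.10855357e-04]), 'force': array([-0.05672574, -0.03993346, -0.25096918]), 'torque': array([-3.58265541e-02, -2.85912690e-02, -4.67680590e-05]), 'gripper_force': 0.0, 'opening': 0.08514470315891921} 0.0726
```

View pics/scene0.png

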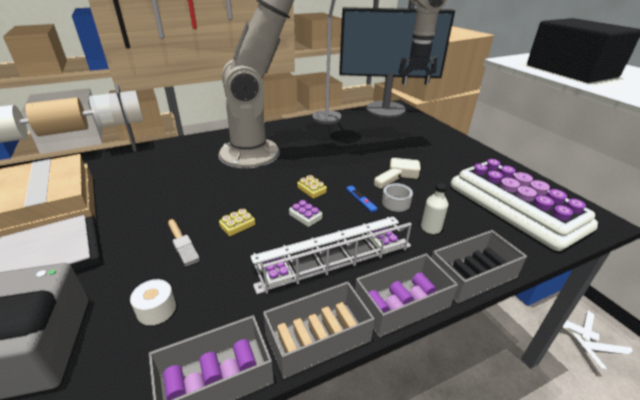

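View pics/top0.png

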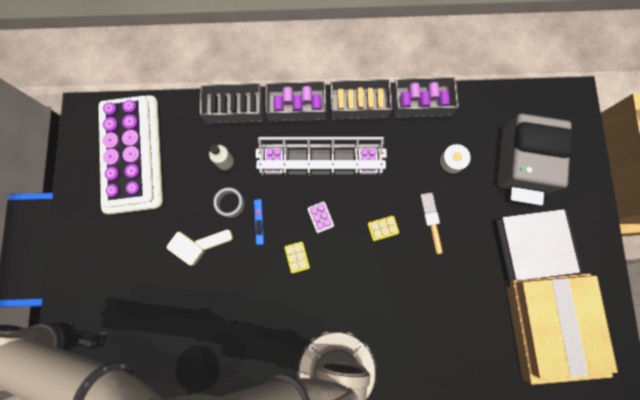

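The top view shows the sorter at (258-385, 137-172). Purple stored packs are at about (273,154), bay 1, and (369,154), bay 5, so bays 2, 3 and 4 look free and the target is bay 4.

Candidates for the pack:
- White tray with purple rollers at (320,217): matches the description.
- Yellow look-alikes at (297,257) and (383,228).
- Stored packs at (273,154) and (369,154).
- Large tray at (130,155).

I choose (320,217) and will check it in a crop.

Run:
```python
from h import *
p=cv2.imread("pics/top0.png"); d=np.load("top0.npy"); P=cloud("top",d)
cv2.imwrite("pics/crop1.png",cv2.resize(p[125:275,240:400],(800,750),interpolation=cv2.INTER_CUBIC)[:600])
hsv=cv2.cvtColor(p,cv2.COLOR_BGR2HSV)
# pack: nonblack, blob around (320,217)
g=p.max(2)>75
n,l,s,c=cv2.connectedComponentsWithStats(g.astype(np.uint8))
for i in range(1,n):
    x,y,w,h,a=s[i]
    if a>60 and 120<y and y+h<285 and 160<x<460:
        m=l==i; pts=np.argwhere(m)[:,::-1]
        r=cv2.minAreaRect(pts.astype(np.float32))
        print(s[i],c[i].round(1),"z max",np.round(np.percentile(P[m][:,2],[10,50,95]),3),"xyz",P[m][d[m]>0].mean(0).round(3))
        for z in(0.03,):
            q=ray("top",cv2.boxPoints(r),z)[:,:2]; print("   box",q.round(3).tolist())
# rail: points near z=0.05 by depth
m=(P[...,2]>.044)&(P[...,2]<.056)&(d>0)
m[:130]=0;m[185:]=0;m[:,:250]=0;m[:,395:]=0
q=P[m]; print("rail",len(q),q.min(0),q.max(0))
```

```text
[ 255  136  133   40 4563] [320.8 154.9] z max [0.001 0.026 0.094] xyz [0.692 0.03  0.029]
   box [[0.766, 0.252], [0.752, -0.197], [0.616, -0.189], [0.629, 0.251]]
[440 143  32  31 729] [455.3 158. ] z max [0.003 0.055 0.061] xyz [ 0.663 -0.415  0.044]
   box [[0.664, -0.35], [0.739, -0.431], [0.669, -0.489], [0.596, -0.409]]
[208 144  26  26 419] [221.4 157.6] z max [0.004 0.092 0.122] xyz [0.679 0.354 0.074]
   box [[0.708, 0.42], [0.751, 0.366], [0.677, 0.311], [0.635, 0.365]]
[312 171  18   4  65] [320.6 172.3] z max [-0.002  0.003  0.008] xyz [0.639 0.032 0.003]
   box [[0.637, 0.061], [0.635, 0.004], [0.625, 0.004], [0.627, 0.061]]
[213 187  31  31 487] [227.9 201.8] z max [0.001 0.036 0.053] xyz [0.54  0.341 0.03 ]
   box [[0.592, 0.391], [0.589, 0.291], [0.488, 0.29], [0.491, 0.389]]
[420 192  23  63 728] [431.9 219.1] z max [0.001 0.018 0.025] xyz [ 0.466 -0.329  0.016]
   box [[0.55, -0.291], [0.559, -0.34], [0.354, -0.364], [0.346, -0.316]]
[253 198  12  48 406] [258.5 220.8] z max [0.001 0.012 0.019] xyz [0.477 0.242 0.011]
   box [[0.55, 0.26], [0.551, 0.228], [0.395, 0.22], [0.395, 0.251]]
[307 201  28  33 609] [320.4 216.7] z max [0.002 0.029 0.039] xyz [0.483 0.037 0.025]
   box [[0.516, 0.085], [0.54, 0.021], [0.449, -0.012], [0.425, 0.052]]
[367 215  33  27 624] [383.1 227.8] z max [0.002 0.028 0.039] xyz [ 0.441 -0.166  0.025]
   box [[0.461, -0.111], [0.487, -0.205], [0.419, -0.22], [0.394, -0.127]]
[ 166  229   67   37 1278] [195.8 245. ] z max [0.005 0.042 0.051] xyz [0.401 0.44  0.037]
   box [[0.448, 0.544], [0.451, 0.327], [0.339, 0.32], [0.336, 0.534]]
[284 241  27  33 637] [296.7 257. ] z max [0.002 0.028 0.04 ] xyz [0.354 0.117 0.025]
   box [[0.393, 0.162], [0.409, 0.095], [0.315, 0.072], [0.3, 0.138]]
rail 1081 [ 0.62647694 -0.17870134  0.04400659] [0.73652677 0.2449782  0.05599238]
```

View pics/crop1.png

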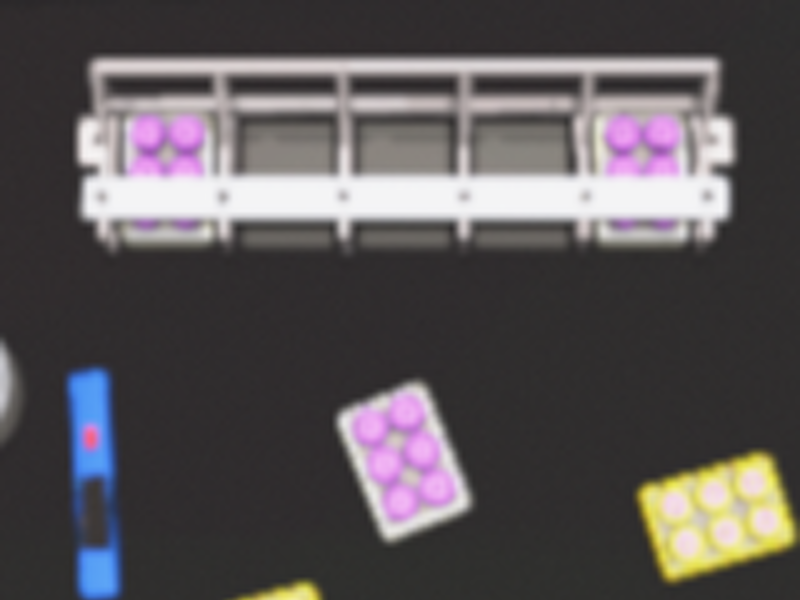

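The crop confirms the white tray with six purple rollers at crop (404,460), yawed about 20°. Bays 2-4 show empty grey mats, and both yellow look-alikes stay out of the way. Next is the sorter pose from the rail, and a cleaner pack pose.

Run:
```python
from h import *
p=cv2.imread("pics/top0.png"); hsv=cv2.cvtColor(p,cv2.COLOR_BGR2HSV)
m=((hsv[...,2]>205)&(hsv[...,1]<25)).astype(np.uint8); m[:150]=0;m[172:]=0;m[:,:245]=0;m[:,400:]=0
m=cv2.morphologyEx(m,cv2.MORPH_OPEN,np.ones((5,5),np.uint8))
pts=np.argwhere(m)[:,::-1].astype(np.float32); r=cv2.minAreaRect(pts); print("px",r,pts.min(0),pts.max(0))
q=ray("top",pts,.05)[:,:2]; c=(q.min(0)+q.max(0))/2
u,s,vt=np.linalg.svd(q-q.mean(0),full_matrices=False); a=vt[0]*np.sign(vt[0][1])
yaw=np.arctan2(-a[0],a[1]); t=(q-q.mean(0))@a; n=np.array([a[1],-a[0]]); w=(q-q.mean(0))@n
print("rail centre",q.mean(0),"yaw deg",np.degrees(yaw),"len",np.ptp(t),"wid",np.ptp(w),"mid",(t.max()+t.min())/2)
rc=q.mean(0)+a*(t.max()+t.min())/2; o=rc-.027*n; print("sorter origin",o)
# purple rollers -> centres at z=.034
pm=((hsv[...,0]>130)&(hsv[...,0]<165)&(hsv[...,1]>45)&(hsv[...,2]>90))
pp=pm.copy(); pp[:198]=0; pp[236:]=0; pp[:,:300]=0; pp[:,340:]=0
pts=np.argwhere(pp)[:,::-1].astype(np.float32); q=ray("top",pts,.032)[:,:2]
r=cv2.minAreaRect((q*1000).astype(np.float32)); print("rollers rect mm",r,cv2.boxPoints(r).round(1).tolist())
for z in (.024,):
    g=(p.max(2)>100)&(np.hypot(*(np.mgrid[:400,:640]-np.array([217,320])[:,None,None]))<28)
    q=ray("top",np.argwhere(g)[:,::-1],z)[:,:2]; r=cv2.minAreaRect((q*1000).astype(np.float32)); print("tray rect",r)
for x0,x1 in((262,286),(357,381)):
    s=pm.copy(); s[:140]=0;s[175:]=0;s[:,:x0]=0;s[:,x1:]=0; print("stored",ray("top",np.argwhere(s)[:,::-1],.034).mean(0))
# depth check of pack / rail heights done: scene cross-check
p2=cv2.imread("pics/scene0.png");h2=cv2.cvtColor(p2,cv2.COLOR_BGR2HSV)
s=((h2[...,0]>130)&(h2[...,0]<165)&(h2[...,1]>45)); s[:198]=0;s[226:]=0;s[:,:285]=0;s[:,328:]=0
print("scene pack",ray("scene",np.argwhere(s)[:,::-1],.03).mean(0))
```

```text
px ((320.5, 164.0), (8.0, 119.0), 90.0) [261. 160.] [380. 168.]
rail centre [0.65553969 0.0283793 ] yaw deg -1.7372150064469791 len 0.39390958890923844 wid 0.02734456655099018 mid 0.003485437277462325
sorter origin [0.62865776 0.03268165]
rollers rect mm ((484.8274841308594, 37.58999252319336), (77.10167694091797, 48.60285186767578), 19.02501106262207) [[440.5, 48.0], [456.29998779296875, 2.0], [529.2000122070312, 27.200000762939453], [513.4000244140625, 73.0999984741211]]
tray rect ((483.3414001464844, 37.103336334228516), (94.78720092773438, 66.23260498046875), 20.29946517944336)
stored [0.69528288 0.19073277 0.034     ]
stored [ 0.68512743 -0.12875403  0.034     ]
scene pack [0.47887211 0.03979451 0.03      ]
```

Measurements agree with the description:
- **Sorter:** origin about (0.629, 0.032), yaw -1.74°. The stored packs are 319.6 mm apart against an expected 320.
- **Pack:** centre about (0.484, 0.037), yaw about 20°. The scene camera agrees to 5 mm.

Next is the rail run.

```bash
cat >> h.py <<'E'
O=np.array([.629,.0325]); Y=np.radians(-1.74); N=np.array([np.cos(Y),np.sin(Y)]); A=np.array([-N[1],N[0]])
def S(x,y,z): return np.r_[O+x*N+y*A,z]
def quat(th): return np.array([0,np.cos(th/2),np.sin(th/2),0.])
def F(): return env.get_state()["force"]
E
python3 - <<'E'
from h import *
env.grip(0.0)
for k in (np.pi,0):
    print(k,kin.inverse_kinematics(S(.027,.16,.30),quat(Y+k)), kin.inverse_kinematics(np.array([.43,.02,.09]),quat(k+.3)))
env.reach(S(.027,.165,.30),quat(Y+np.pi))
env.movel(S(.027,.165,.14)); f0=F()
hit=env.movel(S(.027,.165,.116),velocity=.02,stop_force=4)
s=env.get_state(); z=s["tcp_pos"][2]; print(hit,s["time"],s["tcp_pos"],s["tcp_pos"][2]-env.nose_length,s["force"]-f0,s["opening"])
if not hit: raise SystemExit
for y in np.arange(.15,-.081,-.01):
    y=max(y,-.08)
    env.movel(S(.027,y,z),velocity=.05); f=(F()-f0)[2]
    print(round(y,3),round(z,4),f.round(1),end="; ")
    z+=np.clip((f-7)*1e-4,-6e-4,6e-4)
env.dwell(.15); print("end",F()-f0)
env.movel(S(.027,-.08,.20)); print(env.get_state()["time"])
E
```

```text
3.141592653589793 [-0.5896088   0.5155777   0.31769151  1.54076574 -0.17255219  1.11293428
  1.30634813] [-0.37551568  0.4563352   0.21984591  2.28845375 -0.23955862  0.4169934
  1.91295964]
0 [-0.86320957  0.60303645  0.75576503  1.56076779 -0.43930995  1.15440966
 -1.61648797] [-0.6575299   0.51988703  0.572291    2.30537207 -0.63631266  0.46984277
 -0.83601631]
True 5.325 [0.6609086  0.19657476 0.12283089] 0.050230890107469506 [-0.47286156 -0.72633925  4.78853322] 0.00030164324446798653
0.15 0.1228 1.8; 0.14 0.1223 5.1; 0.13 0.1221 5.5; 0.12 0.122 7.2; 0.11 0.122 6.8; 0.1 0.122 6.3; 0.09 0.1219 6.9; 0.08 0.1219 7.5; 0.07 0.1219 6.9; 0.06 0.1219 6.3; 0.05 0.1219 7.3; 0.04 0.1219 7.4; 0.03 0.1219 6.5; 0.02 0.1219 8.2; 0.01 0.122 7.8; -0.0 0.1221 6.6; -0.01 0.122 7.5; -0.02 0.1221 6.7; -0.03 0.1221 6.8; -0.04 0.1221 7.9; -0.05 0.1221 7.0; -0.06 0.1221 7.2; -0.07 0.1222 5.6; -0.08 0.122 7.0; end [1.28401378 1.70162336 6.68701296]
14.6417
```

Rail contact held at about 7 N from bay 1 to bay 4, with the rail height read as 50.2 mm (expected 50). Next, push on the pack's left long side with two fingertips. This squares it and shifts it in front of bay 4.

Run:
```python
from h import *
C0=np.array([.4835,.037]); p0=np.radians(20); C1=S(-.13,-.08,0)[:2]; p1=Y
def pose(s,off):
    ph=p0+(p1-p0)*s; C=C0+(C1-C0)*s; nl=np.array([-np.sin(ph),np.cos(ph)])
    return C+nl*off, quat(ph+np.pi/2)
env.grip(.03)
xy,q=pose(0,.061)
for s in (0,.5,1): x,qq=pose(s,.041); print(kin.inverse_kinematics(np.r_[x,.08],qq))
env.reach(np.r_[xy,.19],q); env.movel(np.r_[xy,.080],velocity=.12); f0=F()
print(env.movel(np.r_[pose(0,.043)[0],.080],velocity=.05))
for s in np.linspace(0.125,1,8):
    x,q=pose(s,.041); env.movel(np.r_[x,.080],velocity=.05,rot=q); print((F()-f0).round(1))
env.movel(np.r_[pose(1,.055)[0],.080],velocity=.08)
env.movel(np.r_[pose(1,.055)[0],.20],velocity=.2)
env.reach(S(-.18,.08,.30),quat(Y+np.pi))
p,d=camera("top"); cv2.imwrite("pics/top2.png",p); s=env.get_state(); print(s["time"],s["opening"])
cv2.imwrite("pics/crop2.png",cv2.resize(p[130:275,240:400],(640,580),interpolation=cv2.INTER_CUBIC))
```

```text
[-0.64334963  0.55808043  0.4384533   2.20132136 -0.50940255  0.47914347
  0.54446093]
[-0.5901032   0.5780989   0.48264126  2.1819107  -0.55592227  0.50130637
  0.48164181]
[-0.53588246  0.60346052  0.52780202  2.15456884 -0.60109014  0.5298167
  0.41558239]
False
[ 2.   0.1 -0.3]
[ 0.6 -0.3  0.3]
[ 0.9  0.8 -0.4]
[0.6 0.5 0. ]
[-0.1  0.5  0.2]
[ 0.9  0.6 -0.4]
[ 1.5 -0.4  0.2]
[ 0.6  0.1 -0.2]
22.8583 0.03020616711902452
```

View pics/crop2.png

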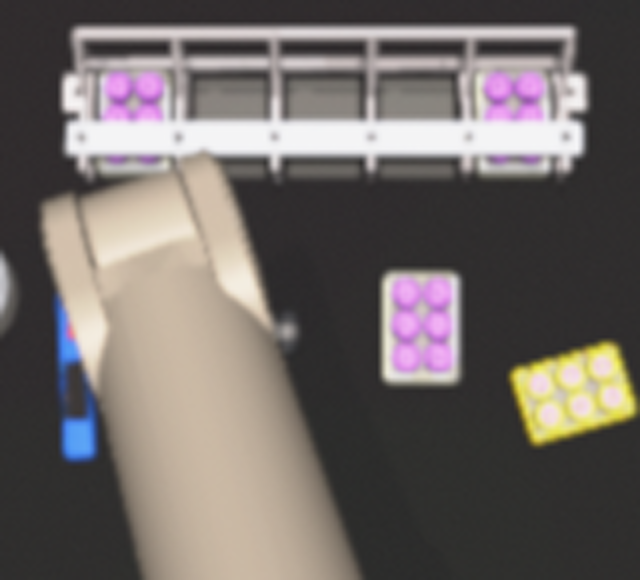

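The crop shows the pack squared up at (421,327), directly below bay 4 at (418,100); nothing else has shifted. Measure it, then push home.

```bash
cat >> h.py <<'E'
def packpose(p,x0,x1,y0,y1):
    h=cv2.cvtColor(p,cv2.COLOR_BGR2HSV); m=(h[...,0]>130)&(h[...,0]<165)&(h[...,1]>45)&(h[...,2]>90)
    w=np.zeros_like(m); w[y0:y1,x0:x1]=1
    q=ray("top",np.argwhere(m&w)[:,::-1],.032)[:,:2]; r=cv2.minAreaRect((q*1000).astype(np.float32))
    c=np.array(r[0])/1000; return ((c-O)@N,(c-O)@A),r
E
python3 - <<'E'
from h import *
c,r=packpose(cv2.imread("pics/top2.png"),325,365,190,232); print(c,r)
a=r[2] if r[1][0]>r[1][1] else r[2]-90
x,y=c; print("rel yaw",a-np.degrees(Y))
if abs(y+.08)>.008 or abs(x+.13)>.02: raise SystemExit("check")
q=quat(Y+np.pi); xs=x-.044-.011
env.grip(.022)
env.reach(S(xs-.020,y,.17),q); env.movel(S(xs-.020,y,.080),velocity=.12); f0=F()
env.movel(S(xs-.003,y,.080),velocity=.06); print((F()-f0).round(1))
env.movel(S(-.07,(y-.08)/2,.080),velocity=.06); print((F()-f0).round(1))
h=env.movel(S(-.014,-.08,.080),velocity=.05,stop_force=12); s=env.get_state()
print(h,s["time"],s["tcp_pos"],(np.array(s["tcp_pos"][:2])-O)@N,(s["force"]-f0).round(1))
p,d=camera("top"); cv2.imwrite("pics/top3.png",p)
p2,d2=camera("scene"); cv2.imwrite("pics/scene3.png",cv2.resize(p2[190:310,230:430],(800,480),interpolation=cv2.INTER_CUBIC))
E
```

```text
(np.float64(-0.1265056624060965), np.float64(-0.08078020637861995)) ((500.099853515625, -44.4017333984375), (45.97843933105469, 76.42161560058594), 87.9439926147461)
rel yaw -0.31600738525390604
[-0.2  0.6  0.3]
[-2.5  1.3  0. ]
False 28.6083 [ 0.61268753 -0.04708103  0.08007711] -0.01388854405920672 [-0.7  0.1 -0.4]
```

View pics/scene3.png

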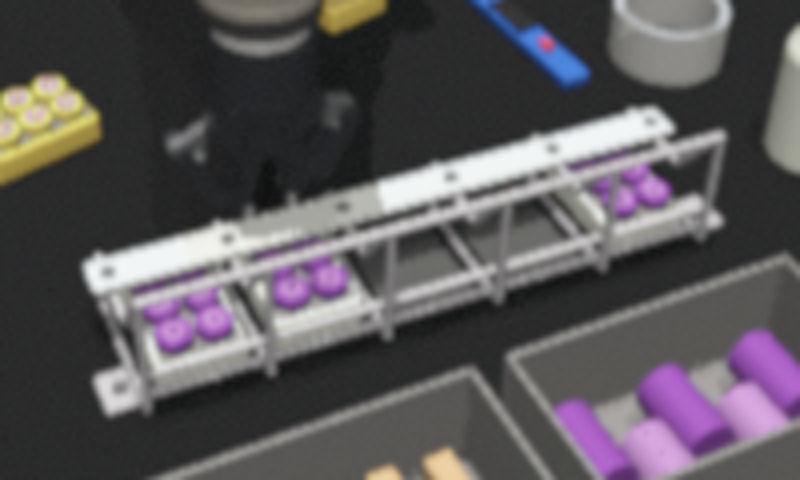

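The pack is inside bay 4 at crop (310,285), in line, with the fingers behind it and about 10 mm still to go. Push gently until it meets the back wires.

Run:
```python
from h import *
f0=F()
h=env.movel(S(.002,-.08,.080),velocity=.02,stop_force=6); s=env.get_state()
x=(np.array(s["tcp_pos"][:2])-O)@N; print(h,x,(s["force"]-f0).round(1))
env.movel(S(x-.05,-.08,.080),velocity=.08)
env.movel(S(x-.05,-.08,.22),velocity=.2)
env.reach(S(-.16,.10,.33),quat(Y+np.pi)); env.dwell(.2)
p,d=camera("top"); cv2.imwrite("pics/crop4.png",cv2.resize(p[130:275,240:400],(640,580),interpolation=cv2.INTER_CUBIC))
for a in((335,357),(357,381)): # rollers visible, compare far edge with stored
    hh=cv2.cvtColor(p,cv2.COLOR_BGR2HSV); m=(hh[...,0]>130)&(hh[...,0]<165)&(hh[...,1]>45); m[:140]=0;m[180:]=0;m[:,:a[0]]=0;m[:,a[1]:]=0
    q=ray("top",np.argwhere(m)[:,::-1],.034)[:,:2]-O; print("x range",(q@N).min(),(q@N).max(),"y",((q@A).min()+(q@A).max())/2)
p2,_=camera("scene"); cv2.imwrite("pics/scene4.png",cv2.resize(p2[190:310,230:430],(800,480),interpolation=cv2.INTER_CUBIC))
print(env.get_state()["time"])
```

```text
True -0.00521802523140973 [ 0.8  0.3 -0.7]
x range 0.04761078916216935 0.08958741163114789 y -0.07897738103612606
x range 0.009596624114394065 0.08603086976440029 y -0.15938910621655683
32.0917
```

View pics/crop4.png

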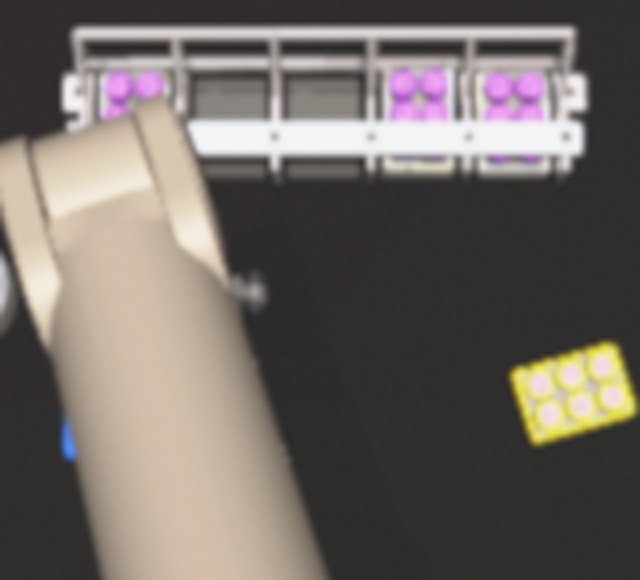

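View pics/scene4.png

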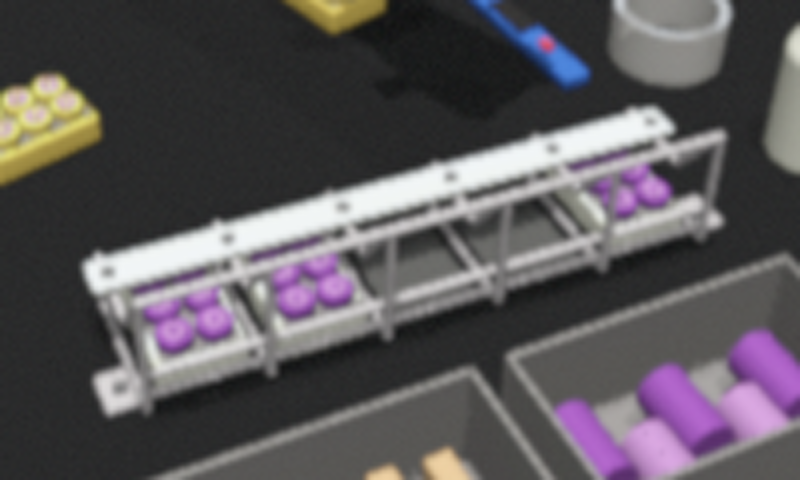

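Both views show the pack flat in bay 4, at crop (418,110) from the top. It lies as far back as the stored pack in bay 5, y is -79 mm, and contact came at the expected depth. Bays 2 and 3 are empty, and the hand is clear.

```bash
python3 -c "
from h import *
print(job.job_done())"
```

```text
the job is handed in; nothing more can be done
None
```

The fingertip ran along the rail from bay 1 and stopped at bay 4, the third free bay; the pack was then pushed fully home there without lifting, bays 2 and 3 are still empty, and the job is handed in (no verdict was shown).

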